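Clamp the watch-case holder down with the bench F-clamp

TASK

Clamp the case holder where it stands: slide the F-clamp's jaw gently down its bar until the foot just bears on the holder, then screw the handle tight so that the jaw tilts, binds on the bar and presses the holder down with about 27 N, without crushing it. Do not shift the holder or disturb the things beside the clamp, and let go of the clamp at the end.

Things in the scene. Friction and masses are not known exactly. Their poses are not given: they have to be found in the camera images.
- clamp: Steel bench F-clamp, fixed on a grey board (200 x 300 mm, top 8 mm above the worktop). Origin: on the board, centre under its base plate, 150 x 72 x 12 mm. A bright upright bar, 20 x 10 mm in section, stands at x = +50 mm of this frame and ends 132 mm above the board; the jaw's arm reaches from it towards -x; the screw's upright axis is at x = -30 mm, y = 0.
- jaw (a joint): Height of the grey jaw on the bar, m, up positive, -0.044 to 0.007; at 0 the jaw's middle is 100 mm above the board. It slides with about 5 N of friction, weighs 0.38 kg with its screw, and stays where it is left. It slides freely while level; pushed up at its screw end it tilts and jams on the bar.
- jaw_tilt (a joint): Tilt of the jaw on the bar, rad, 0 level, positive when its screw end is up, at most 0.16. When the foot presses on the work the jaw tilts through its free play, which differs with wear, and binds; clamped at 27 N it stands at about 0.03 to 0.14.
- jaw_arm (a point): Place to grip the jaw: middle of the top face of its level arm, 33 mm from the bar's axis, 47 mm from the screw's. The arm is 14 mm wide (its y), 22 mm high, long along x. Sleeve round the bar 38 x 22 mm, 50 mm high; round boss at the screw 28 mm across, 28 mm high; both centred at the arm's mid height.
- handle (a joint): Angle of the screw handle, rad, 0 to 5 (0 = screw fully up); grows clockwise seen from above, which tightens. Each rad lowers screw, handle and foot by 3 mm on the jaw. Turning it takes 0.12 N m of friction plus 0.003 N m per newton on the foot (27 N: 0.20 N m); held still, less may be felt. It does not unwind below 35 N on the foot.
- handle_grip (a point): Centre of the black wing handle on top of the screw: 44 mm long (its x axis), 12 mm thick (y), 18 mm high, 50 mm above the arm's mid height with the screw fully up. Beneath it a hub of 18 mm diameter (down to 14 mm under this point), then the bare screw; the boss's top is 36 mm under this point with the screw fully up.
- foot: Round steel foot, 18 mm across, under the screw; origin: centre of its lower face, 82 mm under handle_grip when unloaded. It is sprung on the screw, 12 N per mm (7 mm travel), so that the distance to handle_grip shortens by 2.2 mm at 27 N. After contact, tightening first tilts the jaw at little force, by an amount that varies; once it binds, each rad adds about 15 to 25 N.
- case_holder: Loose turned grey steel case holder, about 39 mm across and 22 mm high, with a small screw at one side; origin: centre of its underside. It stands on the base plate (whose top is 12 mm above the board), under the foot. Over 55 N on the foot would crush it.
- loupe: Bystander: black eye loupe, 37 mm across, 30 mm high, standing on the board beside the clamp. Origin: centre of its underside.
- oil_bottle: Bystander: small brown bottle, 22 mm across, 52 mm high, standing on the board beside the clamp. Origin: centre of its underside.
- spring_bar_tool: Bystander: thin metal hand tool, 92 x 8 mm, lying on the board beside the clamp. Origin: centre of its underside.
Not all that is in view belongs to the job. Leave any pink or red look-alike of the case_holder alone.

How it is judged:
By the outcome, as a careful person would: the job done as asked, in the order asked, and still so for the second after the job is handed in, with the robot touching nothing.
It also fails if it takes over 67 s, if anything falls off the work surface, if the arm or the gripper's body presses on something with over 40 N, if the wrist force passes 120 N, or if a joint passes its speed limit or range.

ROBOT

A 6-joint arm with a two-finger parallel gripper is mounted at the origin on a cart in front of the work surface, level with it; the furniture and walls round the work are solid. World frame = base frame: x ahead of the robot, y to its left, z up, the work surface at z = 0. Lengths are in mm, angles in rad, forces in N, time in s.
With the tool pointing down it reaches from about 400 to 925 mm from the base axis. Payload 12.5 kg.
Tool frame: the origin (TCP) lies on the front face of the gripper's body, between the roots of the fingers; the fingertips stand 78 mm ahead of it and the grasp point (between the pads) lies 59 mm ahead of it (env.nose_length is the distance from the TCP to the fingertips, in mm); z points along the fingers, y is the line along which they close (so a half turn about z gives the same grasp; the last joint's range is limited). The gripper opens to 95 mm and grips with 3 to 60 N. Pads are 20 mm wide; open, the fingers measure 119 mm over their backs; the gripper's body (75 mm by 180 mm) begins 59 mm behind the grasp point.
Start: joints at [-1.37, 0.491, 1.559, -0, 1.092, -0.106], TCP at [188.778, -595.82, 292.261] pointing down, gripper open.
Joint ranges: [-3.1, 3.1], [-0.84, 2.19], [0.05, 2.79], [-1.13, 4.28], [0.06, 2.93], [-2.69, 2.69]. Speed limits (rad/s): [2.22, 2.22, 2.79, 3.14, 3.14, 3.14].

INTERFACE

Orientations are given as [roll, pitch, yaw] about the fixed x, y, z axes, in that order (R = Rz(yaw) Ry(pitch) Rx(roll)).
In Python, from cell import env gives the robot as it stands.
- The arm moves only by the tool jog_arm, never from a script. Its argument "motion" is a list of rows, each a list of 7 numbers: the turn, a rotation vector about the tool's x, y, z in degrees, then the shift along the tool's x, y, z in mm, then the finger opening in mm, from 0 to 95.1. In form: [[wx, wy, wz, x, y, z, hand], ...]. A call has 1 to 10 rows; each row shifts and turns the commanded pose from where the row before left it, along the tool's axes as they then stand; what a row does not reach is not made up. A row lasts 1/8 s, in which the tool goes at most 62.5 mm and 10.7 degrees, less where a joint would pass 70% of its speed; a pose out of reach is approached as far as the arm can. A call is refused whole if a number of a shift passes 62.5 or a number of a turn 10.7, either way. A call with a gripper value outside its range is refused whole. The fingers move at their own pace and stop on an object; the grip force is fixed at half the most. Time passes only in rows, so rows that do not move let the fingers close. It gives the time, the measured TCP pose, the force, the opening and the grip force at its end, in the units of the state.
- env.state(): the state, without advancing time (a new reading comes with each control period).
- env.read_camera(name): name is "scene" or "side" or "wrist"; returns a dict with "color" (480x640x3 uint8, red, green, blue), "z_map" (480x640 float32, mm along the optical axis (not along the pixel's ray), 0 where there is no reading), "camera_matrix" (3x3 intrinsics, pixels), "world_to_cam" (4x4, takes a point from world to camera coordinates). Camera axes: x right, y up, looking along -z (the intrinsics and any distortion apply to the point x, -y, -z); pixel columns grow to the right and rows downward; lengths in mm; the calibration is good to about 2 mm. The wrist camera is an equidistant fisheye: a pixel r from the principal point sees the ray r / f radians off the axis. A picture is of the moment at which its call begins.
- env.job_done(): hands the job in; it is judged then, once.
Trained networks look in the newest picture that a camera, given by its name, has taken for a name from the list of things; names that differ only in an ending like _2 or _b are one class to them, and where a whole thing is asked for, a point or a joint stands for the part that bears it (a point fixed in the world has none). Each returns a list of dicts, best first, with "score" (0 to 1); they miss things now and then, are a little off and sometimes report something else, mostly with a low value. They report only what shows in the picture. A call takes as long as a camera call. They do not tell look-alikes from the thing itself.
- env.recognise(camera, thing): "location" ([column, row] in pixels, amid what is visible of it).
The state is a dict: "t": time; "joints": joint angles; "qvel": joint speeds; "tau": joint torques, N m; "eef_pos": TCP position; "tcp_rot": TCP orientation; "ft_force": force on the tool from outside, world axes, zero at the start; "moment": the same for the moment, N m; "opening": opening from 0.0 (shut) to 1.0 (fully open); "grip_force": force on a finger pad.
Only numpy, scipy, OpenCV 4.12 (cv2) and the standard library are available. Lean on these libraries where they do the work, as an engineer would, in place of code of your own. Each camera call takes 0.05 s, during which the arm holds its last target. There are 200 camera calls.

## Working session

There is one attempt and no reset: what is moved stays moved. The work goes in short steps, Python scripts to look and compute and a tool call to move; the robot and the scene stay as the last step left them, time stands still between calls to the robot, and variables do not carry over. Pictures are saved under pics/ and viewed, at most 10 in all, crops included, and the job is handed in when it is done.

Besides the shell and the picture viewer there is one more tool, called after "Request:" as name(argument=value, ...) on one line, values as JSON. jog_arm: Moves the arm, as the interface text tells. Its arguments: {"type":"object","properties":{"motion":{"type":"array"}},"required":["motion"]}

```bash
ls; mkdir -p pics; cat > h.py <<'E'
import numpy as np, cv2
from cell import env
def snap(c,name=None):
    r=env.read_camera(c)
    if name: cv2.imwrite('pics/'+name,r['color'][:,:,::-1])
    return r
def px2w(r,u,v,z=None,fish=False):
    "pixel -> world, z=depth along axis (default from map)"
    K=r['camera_matrix'];
    if z is None: z=r['z_map'][int(round(v)),int(round(u))]
    x=(u-K[0,2])/K[0,0]; y=(v-K[1,2])/K[1,1]
    if fish:
        th=np.hypot(x,y); s=np.tan(th)/max(th,1e-9); x*=s;y*=s
    p=np.array([x*z,-y*z,-z,1]); return (np.linalg.inv(r['world_to_cam'])@p)[:3]
def cloud(r,fish=False):
    K=r['camera_matrix']; z=r['z_map'].astype(float); v,u=np.mgrid[:480,:640]
    x=(u-K[0,2])/K[0,0]; y=(v-K[1,2])/K[1,1]
    if fish:
        th=np.hypot(x,y); s=np.tan(th)/np.maximum(th,1e-9); x=x*s;y=y*s
    P=np.stack([x*z,-y*z,-z,np.ones_like(z)],-1)@np.linalg.inv(r['world_to_cam']).T
    P=P[...,:3]; P[z==0]=np.nan; return P
E
python3 - <<'E'
from h import *
np.set_printoptions(precision=1,suppress=True)
print(env.state())
for c in ['scene','side']:
    r=snap(c,c+'1.png'); 
    print(c,np.linalg.inv(r['world_to_cam'])[:3,3])
    for t in ['clamp','jaw_arm','handle_grip','foot','case_holder','loupe','oil_bottle','spring_bar_tool']:
        for d in env.recognise(c,t)[:3]:
            u,v=d['location']; print(c,t,round(d['score'],2),[round(u),round(v)],px2w(r,u,v))
E
```

```text
pics
{'t': 0.0, 'joints': array([-1.4,  0.5,  1.6,  0. ,  1.1, -0.1]), 'qvel': array([ 0.,  0.,  0., -0., -0., -0.]), 'tau': array([ -0. , -61.3, -25.8,   0.1,   0. ,  -0. ]), 'eef_pos': array([ 188.7, -595.6,  291.6]), 'tcp_rot': array([-3.1, -0. ,  0.3]), 'ft_force': array([ 0.6, -0.8,  0.3]), 'moment': array([-0.,  0., -0.]), 'grip_force': 0.0, 'opening': 1.0005359296673517}
scene [-115.5 -546.9  574.9]
scene clamp 0.77 [336, 313] [ 536.4 -207.4   19.5]
scene jaw_arm 0.72 [326, 260] [714.4 -86.9   4.9]
scene handle_grip 0.8 [317, 251] [ 519.6 -178.1  150.5]
scene case_holder 0.77 [197, 299] [449.7  46.6  18. ]
scene case_holder 0.75 [428, 390] [ 436.6 -414.8   20.6]
scene case_holder 0.57 [321, 306] [ 517.8 -186.3   41.2]
scene loupe 0.17 [318, 252] [ 522.  -177.6  148. ]
scene oil_bottle 0.75 [395, 313] [ 572.5 -305.7   32.8]
scene spring_bar_tool 0.44 [365, 350] [ 479.6 -290.5   12.6]
side [317.  449.5 687.5]
side clamp 0.58 [334, 299] [ 557.3 -147.2   21. ]
side jaw_arm 0.73 [339, 254] [ 559.8 -177.2  109.8]
side handle_grip 0.77 [351, 240] [ 535.1 -168.4  156.2]
side foot 0.5 [354, 278] [ 525.7 -164.6   73. ]
side case_holder 0.84 [341, 410] [457.2  64.1  18.8]
side case_holder 0.78 [420, 237] [ 454.4 -397.3   21.6]
side case_holder 0.53 [351, 250] [ 533.4 -164.8  136.5]
side loupe 0.55 [305, 321] [579.9 -66.9  32.3]
side oil_bottle 0.42 [347, 250] [ 584.7 -286.7   26. ]
side spring_bar_tool 0.53 [392, 261] [ 491.8 -310.4    7.7]
```

```bash
python3 - <<'E'
import cv2,numpy as np
a=cv2.imread('pics/scene1.png');b=cv2.imread('pics/side1.png')
A=cv2.resize(a[200:440,150:450],(400,320));A=cv2.resize(a[210:410,150:450],None,fx=1.333,fy=1.333)
B=b[200:420,240:460]
A=cv2.resize(a[210:430,230:450],(400,400),interpolation=cv2.INTER_CUBIC);B=cv2.resize(b[200:420,240:460],(400,400),interpolation=cv2.INTER_CUBIC)
cv2.imwrite('pics/c1.png',np.hstack([A,B]))
E
```

```text
(no output)
```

View pics/c1.png

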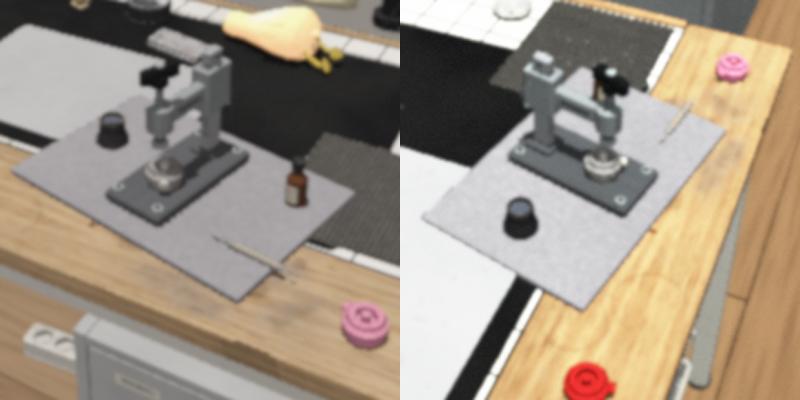

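View pics/scene1.png

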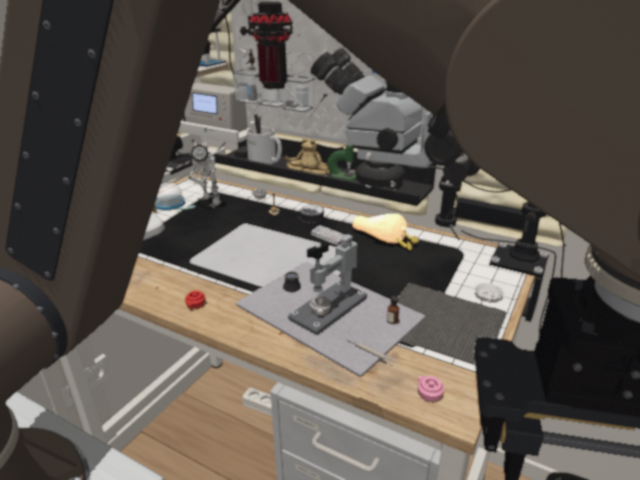

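The clamp is at about (335,290) in the scene picture, with the grey holder under its foot at (321,306). The red one (195,299) and the pink one (430,388) stand away from the clamp and are look-alikes, so the grey one on the base plate is the target. Next I'll fit the clamp pose from depth.

```bash
cat > fit.py <<'E'
from h import *
from scipy.optimize import minimize
np.set_printoptions(precision=1,suppress=True)
for c in ['scene','side']:
    r=snap(c); P=cloud(r); col=r['color'].astype(float).mean(-1)
    X=P.reshape(-1,3); g=col.ravel()
    near=np.hypot(X[:,0]-550,X[:,1]+190)<170
    board=near&(X[:,2]>4)&(X[:,2]<12)
    (cx,cy),(w,h),a=cv2.minAreaRect(X[board][:,:2].astype(np.float32)); print(c,'board',cx,cy,w,h,a, np.median(X[board][:,2]))
    m=near&(np.hypot(X[:,0]-550,X[:,1]+190)<100)&(X[:,2]>14)&(X[:,2]<25)&(g<110)
    (cx,cy),(w,h),a=cv2.minAreaRect(X[m][:,:2].astype(np.float32)); print('plate',m.sum(),cx,cy,w,h,a,np.median(X[m][:,2]))
    for lo,hi in [(25,45),(45,60),(60,85),(85,100),(100,115),(115,130),(130,138),(138,146),(146,160),(160,175)]:
        m=near&(np.hypot(X[:,0]-550,X[:,1]+190)<100)&(X[:,2]>lo)&(X[:,2]<hi)
        if m.sum()>3: print(lo,hi,m.sum(),'min',X[m].min(0),'max',X[m].max(0),'mean',X[m].mean(0))
E
python3 fit.py
```

```text
scene board 584.4501953125 -195.48397827148438 335.3319396972656 265.1470031738281 78.16427612304688 7.869688441812627
plate 1347 558.6468505859375 -154.374755859375 125.15771484375 149.24020385742188 79.01512908935547 19.804938462681207
25 45 459 min [ 487.3 -222.4   25. ] max [620.5 -94.1  44.9] mean [ 551.2 -182.4   35.3]
45 60 74 min [ 593.5 -196.2   45.1] max [ 615.  -182.    59.9] mean [ 600.7 -190.7   53.1]
60 85 195 min [ 515.8 -204.3   60.6] max [ 630.  -166.1   84.8] mean [ 574.  -188.5   74.4]
85 100 277 min [ 510.6 -203.4   85.1] max [ 623.9 -163.2  100. ] mean [ 558.3 -188.    93.3]
100 115 462 min [ 510.4 -203.7  100. ] max [ 620.3 -159.4  114.9] mean [ 555.1 -184.2  108.2]
115 130 224 min [ 521.3 -204.1  115. ] max [ 622.3 -170.6  129.9] mean [ 585.8 -189.4  122. ]
130 138 59 min [ 518.1 -198.3  130.4] max [ 615.1 -169.   137.8] mean [ 573.5 -186.5  134.7]
138 146 108 min [ 506.3 -195.2  138. ] max [ 615.4 -162.9  146. ] mean [ 553.7 -182.1  141.5]
146 160 199 min [ 504.6 -187.   146.1] max [ 546.  -162.8  158.6] mean [ 522.9 -175.7  153.1]
side board 582.4667358398438
[... 348 characters left out ...]
8.3 -180.    59.4] mean [ 605.1 -183.8   52.6]
60 85 165 min [ 520.1 -186.9   60.5] max [ 633.8 -162.2   84.9] mean [ 582.8 -175.8   74.4]
85 100 284 min [ 514.6 -187.2   85. ] max [ 633.6 -155.5  100. ] mean [ 570.4 -171.3   93.3]
100 115 484 min [ 514.9 -193.9  100. ] max [ 628.2 -156.9  114.9] mean [ 562.  -172.9  108.5]
115 130 229 min [ 523.8 -195.5  115.1] max [ 627.3 -161.   129.8] mean [ 591.1 -179.2  122.4]
130 138 52 min [ 522.5 -190.   130. ] max [ 618.4 -163.   138. ] mean [ 584.7 -178.5  134.4]
138 146 102 min [ 508.1 -196.7  138.1] max [ 618.4 -159.2  146. ] mean [ 569.4 -176.6  141.2]
146 160 192 min [ 507.4 -184.1  146. ] max [ 549.7 -156.7  159.6] mean [ 527.2 -167.8  154. ]
```

```bash
cat > to.py <<'E'
import sys; from h import *
from scipy.spatial.transform import Rotation as R
np.set_printoptions(precision=2,suppress=True)
# usage: to.py x y z yaw  -> tool shift in the frame AFTER the turn, and turn (deg, rotvec in tool)
x,y,z,yaw=map(float,sys.argv[1:5])
s=env.state(); Rc=R.from_euler('xyz',s['tcp_rot']); Rt=R.from_euler('xyz',[np.pi,0,yaw])
print('pos',s['eef_pos'],'rot',s['tcp_rot'],'j',s['joints'],'F',s['ft_force'],'M',s['moment'],'t',s['t'])
d=np.array([x,y,z])-s['eef_pos']
print('turn',np.degrees((Rc.inv()*Rt).as_rotvec()),'shift now-frame',Rc.inv().apply(d),'after-frame',Rt.inv().apply(d))
E
python3 to.py 540 -175 300 -0.203
```

```text
pos [ 188.77 -595.82  292.25] rot [3.14 0.   0.31] j [-1.37  0.49  1.56  0.    1.09 -0.11] F [ 0.11 -0.01 -0.14] M [0.   0.02 0.02] t 1.0
turn [ 0.   -0.   29.21] shift now-frame [ 461.91 -295.11   -7.77] after-frame [ 259.18 -482.99   -7.75]
```

Request:
jog_arm(motion=[[0, 0, 0, 46.2, -29.5, -0.8, 95], [0, 0, 0, 46.2, -29.5, -0.8, 95], [0, 0, 0, 46.2, -29.5, -0.8, 95], [0, 0, 0, 46.2, -29.5, -0.8, 95], [0, 0, 0, 46.2, -29.5, -0.8, 95], [0, 0, 0, 46.2, -29.5, -0.8, 95], [0, 0, 0, 46.2, -29.5, -0.8, 95], [0, 0, 0, 46.2, -29.5, -0.8, 95], [0, 0, 0, 46.2, -29.5, -0.8, 95], [0, 0, 0, 46.2, -29.5, -0.8, 95]])

```text
t: 2.25
eef_pos: [541.1, -173.5, 300.4]
tcp_rot: [3.141, -0.0, 0.307]
ft_force: [0.7, -0.8, -0.0]
opening: 1.0
grip_force: 0.0
```

Request:
jog_arm(motion=[[0, 0, 9.7, 0, 0, 0, 95], [0, 0, 9.7, 0, 0, 0, 95], [0, 0, 9.8, 0, 0, 0, 95], [0, 0, 0, 0, 0, 0, 95]])

```text
t: 2.75
eef_pos: [540.1, -175.0, 300.2]
tcp_rot: [3.142, -0.0, -0.202]
ft_force: [0.1, -0.0, -0.8]
opening: 0.998
grip_force: 0.0
```

```bash
python3 to.py 540 -175 300 -0.203; python3 - <<'E'
from h import *
np.set_printoptions(precision=1,suppress=True)
r=snap('wrist','w1.png'); P=cloud(r,True); X=P.reshape(-1,3); g=r['color'].astype(float).mean(-1).ravel()
print(r['camera_matrix'],np.linalg.inv(r['world_to_cam']))
near=np.hypot(X[:,0]-555,X[:,1]+175)<90
for lo,hi in [(15,24),(84,100),(100,116),(116,124),(124,130),(130,138),(138,146),(146,150),(150,164)]:
    m=near&(X[:,2]>lo)&(X[:,2]<hi)
    if m.sum()>5:
        rc=cv2.minAreaRect(X[m][:,:2].astype(np.float32)); print(lo,hi,m.sum(),X[m].mean(0),rc)
E
```

```text
pos [ 540.15 -175.01  300.24] rot [ 3.14 -0.   -0.2 ] j [-0.43  0.4   1.69 -0.    1.05  1.34] F [ 0.07 -0.03 -0.84] M [0.07 0.02 0.01] t 2.75
turn [ 0.   -0.    0.08] shift now-frame [-0.15  0.02  0.24] after-frame [-0.15  0.02  0.24]
[[371.6   0.  317. ]
 [  0.  371.6 234.1]
 [  0.    0.    1. ]] [[  -0.2    0.9    0.3  612.5]
 [  -1.    -0.2   -0.1 -189.5]
 [  -0.    -0.3    1.   392.8]
 [   0.     0.     0.     1. ]]
15 24 5766 [ 562.2 -176.    20.1] ((562.784912109375, -149.48556518554688), (126.67052459716797, 149.37925720214844), 78.50225067138672)
84 100 175 [ 603.3 -185.6   88.1] ((579.8406372070312, -182.2186737060547), (26.783126831054688, 102.86096954345703), 77.4634780883789)
100 116 1423 [ 556.2 -175.2  109.9] ((552.4185180664062, -176.3097686767578), (27.5914249420166, 67.664794921875), 75.60202026367188)
116 124 607 [ 605.4 -186.5  123. ] ((605.7692260742188, -186.198974609375), (22.922103881835938, 37.277366638183594), 78.2709732055664)
124 130 443 [ 606.9 -186.2  124.6] ((605.9070434570312, -185.8261260986328), (22.86196517944336, 36.76092529296875), 76.67036437988281)
130 138 47 [ 595.5 -182.9  137.2] ((569.5224609375, -178.8294677734375), (17.76343536376953, 79.72168731689453), 78.30534362792969)
138 146 570 [ 597.7 -184.5  140.4] ((565.5601806640625, -178.5868377685547), (18.454072952270508, 102.64262390136719), 78.47169494628906)
146 150 94 [ 535.9 -172.3  147.3] ((530.3716430664062, -171.06202697753906), (17.063377380371094, 38.697669982910156), 75.41998291015625)
150 164 1052 [ 529.2 -170.9  156.5] ((528.2030029296875, -170.73406982421875), (12.542426109313965, 43.519832611083984), 65.28536224365234)
```

View pics/w1.png

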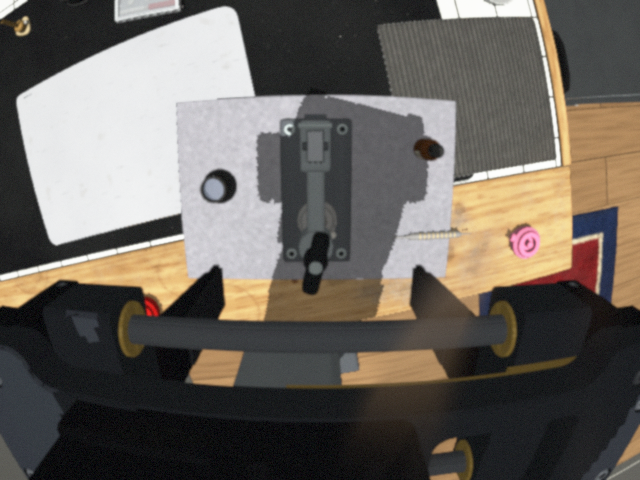

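The wrist view shows the bar at (316,145), the jaw arm below it and the handle at (315,265). Sleeve, bar-top and handle sizes and heights fit the description, with the jaw at about -8 mm and the handle near 0. Next is the jaw arm grasp.

```bash
python3 to.py 573.6 -179.5 181 -0.2
```

```text
pos [ 540.09 -175.07  300.24] rot [ 3.14 -0.   -0.2 ] j [-0.43  0.4   1.69 -0.    1.05  1.34] F [ 0.53  0.37 -0.27] M [ 0.05  0.06 -0.04] t 2.8
turn [ 0.   -0.    0.05] shift now-frame [ 33.72  -2.3  119.24] after-frame [ 33.72  -2.32 119.24]
```

Request:
jog_arm(motion=[[0, 0, 0, 17, -1.2, 30, 70], [0, 0, 0, 16.7, -1.1, 30, 50], [0, 0, 0, 0, 0, 30, 36], [0, 0, 0, 0, 0, 20, 30], [0, 0, 0, 0, 0, 9.2, 30], [0, 0, 0, 0, 0, 0, 30]])

```text
t: 3.55
eef_pos: [573.6, -179.7, 180.9]
tcp_rot: [-3.142, 0.0, -0.201]
ft_force: [0.4, 0.4, 0.5]
opening: 0.428
grip_force: 0.0
```

```bash
python3 to.py 573.6 -179.5 181 -0.2;python3 - <<'E'
from h import *
r=snap('wrist'); cv2.imwrite('pics/w2.png',cv2.resize(r['color'][60:360,170:470,::-1],(560,560),interpolation=cv2.INTER_CUBIC))
E
```

```text
pos [ 573.58 -179.67  180.93] rot [-3.14  0.   -0.2 ] j [-0.41  0.59  1.73 -0.    0.83  1.36] F [0.39 0.35 0.53] M [ 0.04  0.04 -0.03] t 3.55
turn [-0.    0.02 -0.08] shift now-frame [-0.01 -0.18 -0.07] after-frame [-0.01 -0.18 -0.07]
```

View pics/w2.png

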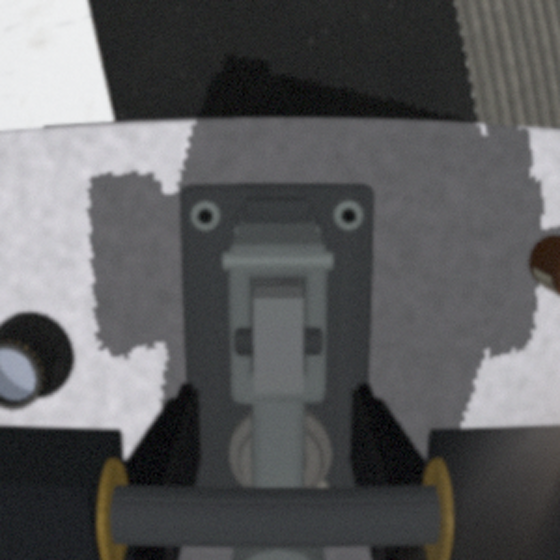

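The arm (column 278) lies midway between the fingers (columns about 190 and 365), so I'll close.

Request:
jog_arm(motion=[[0, 0, 0, 0, 0, 0, 22], [0, 0, 0, 0, 0, 0, 16], [0, 0, 0, 0, 0, 0, 12], [0, 0, 0, 0, 0, 0, 8], [0, 0, 0, 0, 0, 0, 8]])

```text
t: 4.22
eef_pos: [573.7, -180.2, 181.4]
tcp_rot: [3.141, -0.001, -0.203]
ft_force: [-0.8, -6.2, 1.4]
opening: 0.143
grip_force: 30.0
```

Request:
jog_arm(motion=[[0, 0, 0, 0, 0.6, 1, 8], [0, 0, 0, 0, 0, 2, 8], [0, 0, 0, 0, 0, 2.5, 8], [0, 0, 0, 0, 0, 2.5, 8], [0, 0, 0, 0, 0, 2.5, 8], [0, 0, 0, 0, 0, 2.5, 8], [0, 0, 0, 0, 0, 2.5, 8], [0, 0, 0, 0, 0, 2.5, 8]])

```text
t: 5.22
eef_pos: [573.5, -180.3, 162.9]
tcp_rot: [3.141, -0.0, -0.203]
ft_force: [-0.9, -4.1, 1.1]
opening: 0.142
grip_force: 30.0
```

Request:
jog_arm(motion=[[0, 0, 0, 0, 0, 1, 8], [0, 0, 0, 0, 0, 1, 8], [0, 0, 0, 0, 0, 1, 8], [0, 0, 0, 0, 0, 0.5, 8]])

```text
t: 5.72
eef_pos: [573.5, -180.2, 159.5]
tcp_rot: [3.141, -0.0, -0.203]
ft_force: [-1.1, -5.6, 0.8]
opening: 0.144
grip_force: 30.0
```

```bash
python3 to.py 573.6 -179.5 155 -0.2;python3 - <<'E'
from h import *
np.set_printoptions(precision=1,suppress=True)
for c in ['scene','side']:
    r=snap(c)
    im=cv2.resize(r['color'][240:330,270:370,::-1] if c=='scene' else r['color'][210:310,300:400,::-1],(400,380),interpolation=cv2.INTER_CUBIC)
    cv2.imwrite('pics/d%s.png'%c,im)
    X=cloud(r).reshape(-1,3)
    m=(np.hypot(X[:,0]-528,X[:,1]+170)<24)
    print(c,np.histogram(X[m][:,2],bins=np.arange(18,150,3)))
cv2.imwrite('pics/d.png',np.hstack([cv2.imread('pics/dscene.png'),cv2.imread('pics/dside.png')]))
E
```

```text
pos [ 573.47 -180.24  159.52] rot [ 3.14 -0.   -0.2 ] j [-0.41  0.62  1.75 -0.    0.78  1.36] F [-1.1  -5.64  0.78] M [-0.89  0.2   0.06] t 5.725
turn [ 0.01 -0.01 -0.16] shift now-frame [-0.02 -0.75  4.52] after-frame [-0.02 -0.75  4.52]
scene (array([105,  41,  11,   5,  20,  51,  51,  57,  25,  16,  24,  13,  10,
         0,   0,  12,  27,  28,  25,  24,  31,  23,  35,  50,  68,   8,
         8,   5,   9,   5,   5,   6,  13,  20,  34,  36,  35,  39,  65,
        31,   0,   0,   0]), array([ 18,  21,  24,  27,  30,  33,  36,  39,  42,  45,  48,  51,  54,
        57,  60,  63,  66,  69,  72,  75,  78,  81,  84,  87,  90,  93,
        96,  99, 102, 105, 108, 111, 114, 117, 120, 123, 126, 129, 132,
       135, 138, 141, 144, 147]))
side (array([123,  60,   7,   6,  19,  52,  62,  51,  37,   7,  18,  14,   3,
         0,   0,  11,  14,  23,  23,  20,  29,  23,  26,  49,  81,   7,
         7,   5,   9,   2,   5,   2,  11,   7,  21,  38,  27,  26,  65,
        46,   0,   0,   0]), array([ 18,  21,  24,  27,  30,  33,  36,  39,  42,  45,  48,  51,  54,
        57,  60,  63,  66,  69,  72,  75,  78,  81,  84,  87,  90,  93,
        96,  99, 102, 105, 108, 111, 114, 117, 120, 123, 126, 129, 132,
       135, 138, 141, 144, 147]))
```

View pics/d.png

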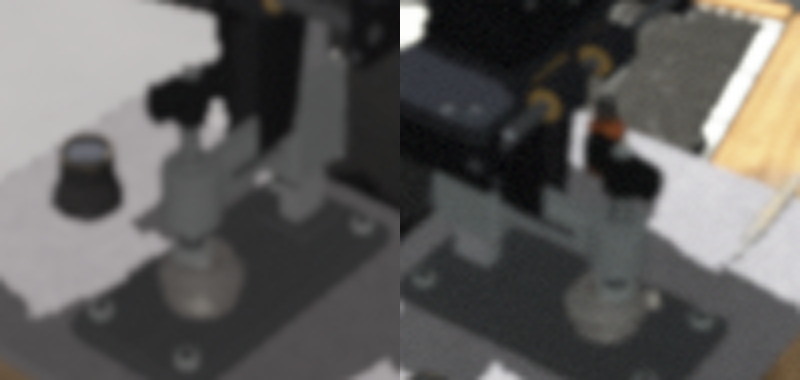

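The foot is a few mm above the holder (handle top is about 137, so the foot is about 46 against the holder's 42). I'll go on in fine steps.

Request:
jog_arm(motion=[[0, 0, 0, 0, 0, 0.5, 8], [0, 0, 0, 0, 0, 0.5, 8], [0, 0, 0, 0, 0, 0.5, 8], [0, 0, 0, 0, 0, 0.5, 8], [0, 0, 0, 0, 0, 0, 8]])

```text
t: 6.45
eef_pos: [573.5, -180.2, 157.5]
tcp_rot: [3.141, -0.0, -0.203]
ft_force: [-0.8, -4.9, 0.2]
opening: 0.138
grip_force: 30.0
```

Request:
jog_arm(motion=[[0, 0, 0, 0, 0, 0.5, 8], [0, 0, 0, 0, 0, 0.3, 8]])

```text
t: 6.7
eef_pos: [573.5, -180.3, 156.9]
tcp_rot: [3.141, -0.0, -0.203]
ft_force: [-1.3, -4.7, 5.0]
opening: 0.141
grip_force: 30.0
```

```bash
python3 to.py 573.6 -179.5 155 -0.2
```

```text
pos [ 573.53 -180.27  156.94] rot [ 3.14 -0.   -0.2 ] j [-0.41  0.62  1.75 -0.    0.78  1.36] F [-1.33 -4.66  5.  ] M [-0.92  0.35  0.05] t 6.7
turn [ 0.01 -0.02 -0.16] shift now-frame [-0.09 -0.76  1.94] after-frame [-0.09 -0.76  1.94]
```

Request:
jog_arm(motion=[[0, 0, 0, 0, 0, 0.2, 8], [0, 0, 0, 0, 0, 0, 8]])

```text
t: 6.95
eef_pos: [573.5, -180.3, 156.8]
tcp_rot: [3.141, -0.0, -0.203]
ft_force: [-1.7, -4.4, 4.0]
opening: 0.143
grip_force: 30.0
```

Request:
jog_arm(motion=[[0, 0, 0, 0, 0, 0.3, 8], [0, 0, 0, 0, 0, 0, 8]])

```text
t: 7.2
eef_pos: [573.6, -180.3, 156.6]
tcp_rot: [3.141, -0.001, -0.203]
ft_force: [-1.2, -4.4, 4.9]
opening: 0.146
grip_force: 30.0
```

Contact is felt: the force went from 0.2 N to about 4–5 N and stopped rising freely. I'll release and rise.

Request:
jog_arm(motion=[[0, 0, 0, 0, 0, -0.3, 12], [0, 0, 0, 0, 0, 0, 20], [0, 0, 0, 0, 0, 0, 30], [0, 0, 0, 0, 0, 0, 40], [0, 0, 0, 0, 0, -15, 50], [0, 0, 0, 0, 0, -30, 50], [0, 0, 0, 0, 0, -30, 50], [0, 0, 0, -15, 0, -30, 50], [0, 0, 0, -15, 0, -20, 50], [0, 0, 0, 0, 0, 0, 50]])

```text
t: 8.45
eef_pos: [544.0, -174.1, 283.8]
tcp_rot: [3.141, -0.003, -0.203]
ft_force: [0.6, -0.3, -0.2]
opening: 0.525
grip_force: 0.0
```

```bash
cat > look.py <<'E'
from h import *
import sys
np.set_printoptions(precision=2,suppress=True)
s=env.state(); print('F',s['ft_force'],'M',s['moment'],'j',s['joints'],'pos',s['eef_pos'],s['tcp_rot'],s['t'])
r=snap('wrist'); X=cloud(r,True).reshape(-1,3); g=r['color'].astype(float).mean(-1).ravel()
a=np.hypot(X[:,0]-606,X[:,1]+186); ax=np.array([np.cos(-.2),np.sin(-.2)]); lx=(X[:,:2]-[606,-186])@ax; ly=(X[:,:2]-[606,-186])@[-ax[1],ax[0]]
near=(np.abs(ly)<30)&(np.abs(lx+78)<30)
m=near&(X[:,2]>110)&(X[:,2]<150)
print('handle',m.sum(),cv2.minAreaRect(X[m][:,:2].astype(np.float32)),'top z',np.percentile(X[m][:,2],[50,75,90]))
for n,l0,l1,w,lo,hi in [('arm',-58,-24,5,60,120),('sleeve',-17,-12,9,90,125),('sleeve2',12,17,9,90,125)]:
    m=(lx>l0)&(lx<l1)&(np.abs(ly)<w)&(X[:,2]>lo)&(X[:,2]<hi)
    if m.sum()>5:
        p=np.polyfit(lx[m],X[m][:,2],1); print(n,m.sum(),'z med',np.median(X[m][:,2]),'slope',p[0],'mean ly',ly[m].mean())
E
python3 look.py
```

```text
F [ 0.64 -0.26 -0.21] M [0.04 0.04 0.02] j [-0.43  0.42  1.71  0.    1.01  1.35] pos [ 543.97 -174.07  283.78] [ 3.14 -0.   -0.2 ] 8.45
handle 1139 ((528.3336181640625, -170.51541137695312), (17.210567474365234, 43.380184173583984), 74.67349243164062) top z [131.92 132.84 133.49]
arm 546 z med 85.18442925078725 slope -0.03819127015832656 mean ly -0.10031104643059888
sleeve 137 z med 99.08774623022236 slope 0.09608089988997609 mean ly 0.2141728837179856
sleeve2 168 z med 99.10891446093018 slope 0.05028795959347672 mean ly 0.06587405499695691
```

Request:
jog_arm(motion=[[0, 0, -10.6, 0, 0, 0, 50], [0, 0, -10.6, 0, 0, 0, 50], [0, 0, -10.6, 0, 0, 0, 50], [0, 0, -10.6, 0, 0, 0, 50], [0, 0, -10.6, 0, 0, 0, 50], [0, 0, -10.6, 0, 0, 0, 50], [0, 0, -10.6, 0, 0, 0, 50], [0, 0, -10.6, 0, 0, 0, 50], [0, 0, -10.6, 0, 0, 0, 50], [0, 0, -10.6, 0, 0, 0, 50]])

```text
t: 9.75
eef_pos: [544.4, -174.2, 280.4]
tcp_rot: [-3.14, -0.001, 1.653]
ft_force: [-0.4, -0.4, 0.4]
opening: 0.526
grip_force: 0.0
```

Request:
jog_arm(motion=[[0, 0, -10.6, 0, 0, 0, 50], [0, 0, -10.6, 0, 0, 0, 50], [0, 0, -10.6, 0, 0, 0, 50], [0, 0, -10.6, 0, 0, 0, 50], [0, 0, -10.6, 0, 0, 0, 50], [0, 0, -8, 0, 0, 0, 50], [0, 0, 0, 0, 0, 0, 50]])

```text
t: 10.62
eef_pos: [544.4, -174.2, 280.6]
tcp_rot: [-3.142, -0.001, 2.711]
ft_force: [-0.2, -0.5, 0.3]
opening: 0.523
grip_force: 0.0
```

```bash
sed -i 's/X\[:,2\]>110)&(X\[:,2\]<150/X[:,2]>127)\&(X[:,2]<150/' look.py; python3 look.py; python3 to.py 528.4 -170.6 194 2.711; python3 - <<'E'
from h import *
r=snap('wrist','w3.png')
E
```

```text
F [-0.23 -0.47  0.26] M [ 0.02 -0.11  0.02] j [-0.43  0.43  1.71 -0.    1.01 -1.57] pos [ 544.39 -174.18  280.58] [-3.14 -0.    2.71] 10.625
handle 1088 ((527.6815185546875, -170.70458984375), (11.567381858825684, 43.910430908203125), 65.34939575195312) top z [132.13 132.87 133.38]
arm 405 z med 85.06857849066154 slope -0.008257799461817589 mean ly 0.6156848151571693
sleeve 121 z med 98.90202036289355 slope -0.04146080049966089 mean ly 0.17523207125003606
sleeve2 25 z med 99.0453827431686 slope 0.17242938016845058 mean ly 6.713950513152439
pos [ 544.31 -174.19  280.73] rot [-3.14 -0.    2.71] j [-0.43  0.43  1.71 -0.    1.01 -1.56] F [ 0.03  0.29 -0.01] M [ 0.06 -0.17  0.01] t 10.675
turn [-0.   -0.06 -0.13] shift now-frame [15.85 -3.41 86.75] after-frame [15.95 -3.37 86.73]
```

View pics/w3.png

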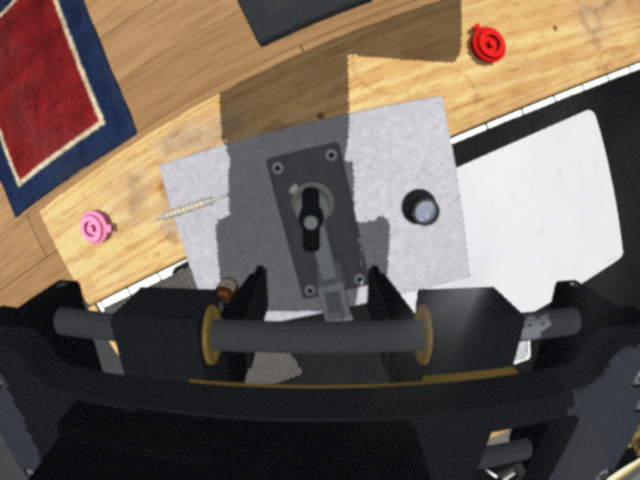

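The handle at (311,220) is aligned with the gripper, and the loupe, bottle and tool are untouched. I'll descend onto the handle.

Request:
jog_arm(motion=[[0, 0, 0, 8, -1.7, 10, 40], [0, 0, 0, 8, -1.7, 20, 40], [0, 0, 0, 0, 0, 25, 40], [0, 0, 0, 0, 0, 20, 34], [0, 0, 0, 0, 0, 11.7, 30], [0, 0, 0, 0, 0, 0, 24]])

```text
t: 11.48
eef_pos: [527.8, -170.5, 194.1]
tcp_rot: [-3.142, -0.001, 2.711]
ft_force: [1.1, -0.3, -0.3]
opening: 0.273
grip_force: 0.0
```

```bash
python3 to.py 528.2 -170.7 194 2.711
```

```text
pos [ 527.75 -170.45  194.11] rot [-3.14 -0.    2.71] j [-0.43  0.51  1.84 -0.    0.79 -1.57] F [ 1.06 -0.3  -0.3 ] M [ 0.11 -0.17  0.02] t 11.475
turn [-0.   -0.08  0.01] shift now-frame [-0.51 -0.04  0.11] after-frame [-0.51 -0.04  0.11]
```

Request:
jog_arm(motion=[[0, 0, 0, -0.5, 0, 0, 18], [0, 0, 0, 0, 0, 0, 14], [0, 0, 0, 0, 0, 0, 10], [0, 0, 0, 0, 0, 0, 7], [0, 0, 0, 0, 0, 0, 7]])

```text
t: 12.1
eef_pos: [528.6, -171.0, 195.1]
tcp_rot: [-3.141, 0.001, 2.712]
ft_force: [-1.0, -5.6, 3.6]
opening: 0.167
grip_force: 30.0
```

```bash
python3 to.py 528.2 -170.7 194 2.711
```

```text
pos [ 528.63 -171.02  195.15] rot [-3.14  0.    2.71] j [-0.43  0.51  1.83 -0.    0.79 -1.57] F [-0.96 -5.56  3.61] M [-0.82  0.28 -0.03] t 12.1
turn [-0.02  0.04  0.05] shift now-frame [0.52 0.11 1.15] after-frame [0.52 0.11 1.15]
```

Opening reads 15.9 mm instead of 12 with an upward force, so the tips are catching the hub. I'll regrip 4 mm higher.

Request:
jog_arm(motion=[[0, 0, 0, 0, 0, 0, 22], [0, 0, 0, 0, 0.3, -2, 22], [0, 0, 0, 0, 0, -2, 22], [0, 0, 0, 0, 0, 0, 14], [0, 0, 0, 0, 0, 0, 10], [0, 0, 0, 0, 0, 0, 7], [0, 0, 0, 0, 0, 0, 7]])

```text
t: 12.98
eef_pos: [528.7, -171.0, 199.2]
tcp_rot: [-3.141, 0.001, 2.712]
ft_force: [-2.2, -4.0, 4.8]
opening: 0.121
grip_force: 32.2
```

```bash
python3 to.py 528.2 -170.7 194 2.711
```

```text
pos [ 528.66 -171.01  199.22] rot [-3.14  0.    2.71] j [-0.43  0.51  1.83 -0.    0.8  -1.57] F [-2.17 -4.    4.85] M [-0.69  0.34  0.11] t 12.975
turn [-0.05  0.04  0.06] shift now-frame [0.55 0.09 5.22] after-frame [0.55 0.09 5.22]
```

Request:
jog_arm(motion=[[0, 0, 3, 0, 0, -0.4, 7], [0, 0, 5, 0, 0, 0, 7], [0, 0, 5, 0, 0, 0, 7], [0, 0, 5, 0, 0, 0, 7], [0, 0, 5, 0, 0, 0, 7]])

```text
t: 13.6
eef_pos: [528.8, -171.3, 199.3]
tcp_rot: [-3.141, 0.001, 2.308]
ft_force: [-1.4, -5.7, -0.5]
opening: 0.123
grip_force: 32.1
```

```bash
python3 to.py 528.2 -170.7 198 2.711
```

```text
pos [ 528.82 -171.27  199.3 ] rot [-3.14  0.    2.31] j [-0.43  0.51  1.83 -0.    0.8  -1.17] F [-1.35 -5.75 -0.46] M [-1.26  0.12  0.09] t 13.6
turn [ -0.05   0.07 -23.09] shift now-frame [ 0.83 -0.07  1.3 ] after-frame [0.8  0.26 1.3 ]
```

Request:
jog_arm(motion=[[0, 0, 5, -0.4, -0.3, 0, 7], [0, 0, 5, 0, 0, 0, 7], [0, 0, 5, 0, 0, 0, 7], [0, 0, 5, 0, 0, 0, 7], [0, 0, 5, 0, 0, 0, 7]])

```text
t: 14.22
eef_pos: [528.7, -171.7, 199.0]
tcp_rot: [-3.141, 0.001, 1.872]
ft_force: [-0.3, -6.3, -1.5]
opening: 0.127
grip_force: 32.1
```

```bash
python3 to.py 528.2 -170.7 198 2.711; python3 - <<'E'
from h import *
s=[snap('scene'),snap('side')]
a=s[0]['color'][235:325,280:370,::-1]; b=s[1]['color'][215:305,305,::-1] if 0 else s[1]['color'][215:305,300:390,::-1]
cv2.imwrite('pics/e1.png',np.hstack([cv2.resize(i,(400,400),interpolation=cv2.INTER_CUBIC) for i in (a,b)]))
E
```

```text
pos [ 528.69 -171.66  199.05] rot [-3.14  0.    1.87] j [-0.43  0.51  1.83 -0.    0.8  -0.73] F [-0.28 -6.31 -1.54] M [-1.26  0.33  0.14] t 14.225
turn [ -0.06   0.04 -48.08] shift now-frame [ 1.06 -0.19  1.05] after-frame [0.85 0.66 1.05]
```

View pics/e1.png

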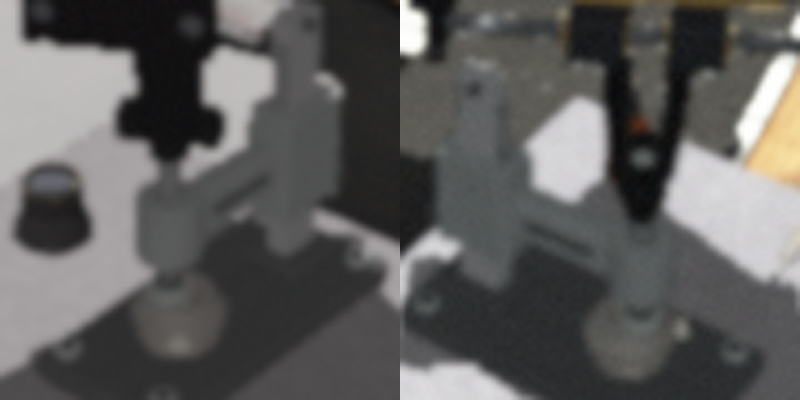

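Request:
jog_arm(motion=[[0, 0, 5, -0.8, -0.2, 0, 7], [0, 0, 5, 0, 0, 0.1, 7], [0, 0, 5, 0, 0, 0.1, 7], [0, 0, 5, 0, 0, 0, 7]])

```text
t: 14.82
eef_pos: [528.4, -172.1, 198.6]
tcp_rot: [-3.14, 0.0, 1.523]
ft_force: [-1.2, -3.5, -2.7]
opening: 0.123
grip_force: 32.2
```

```bash
cat > m.py <<'E'
from h import *
np.set_printoptions(precision=2,suppress=True)
s=env.state(); print('F',s['ft_force'],'M',s['moment'],'j6',s['joints'][5],'pos',s['eef_pos'],s['tcp_rot'],s['t'])
ax=np.array([np.cos(-.2),np.sin(-.2)])
for c in ['scene','side']:
    r=snap(c); X=cloud(r).reshape(-1,3); lx=(X[:,:2]-[606,-186])@ax; ly=(X[:,:2]-[606,-186])@[-ax[1],ax[0]]
    # arm top face / side: top edge z per x-bin
    o=[]
    m=(lx>-62)&(lx<-22)&(np.abs(ly)<11)&(X[:,2]>60)&(X[:,2]<108)
    for b in np.arange(-62,-22,5):
        k=m&(lx>=b)&(lx<b+5); o.append(np.percentile(X[k][:,2],95) if k.sum()>4 else np.nan)
    o=np.array(o); ok=~np.isnan(o); print(c,'arm top',o,'slope',np.polyfit(np.arange(len(o))[ok]*5,o[ok],1)[0])
E
python3 m.py
```

```text
F [-1.17 -3.47 -2.74] M [-0.75  0.42  0.12] j6 -0.38447063570151346 pos [ 528.44 -172.09  198.62] [-3.14  0.    1.52] 14.825
scene arm top [88.02 87.57 86.83 87.03 86.76 87.02 86.93 85.85] slope -0.042963439309650346
side arm top [88.22 87.76 88.34 87.15 88.29 87.13 86.97 87.24] slope -0.031690076353185326
```

Jaw tilt is about 0.037 rad after 1.2 rad of turn and torque is still at the friction level, so it is still in the free play. I'll go on.

Request:
jog_arm(motion=[[0, 0, 5, -0.3, 0, 0.1, 7], [0, 0, 5, 0, 0, 0.1, 7], [0, 0, 5, 0, 0, 0.1, 7], [0, 0, 5, 0, 0, 0, 7]])

```text
t: 15.42
eef_pos: [528.3, -172.1, 198.3]
tcp_rot: [-3.14, 0.0, 1.176]
ft_force: [-3.1, -3.8, -3.6]
opening: 0.121
grip_force: 31.7
```

```bash
python3 m.py
```

```text
F [-3.1  -3.78 -3.59] M [-0.66  0.66  0.18] j6 -0.03822450133905046 pos [ 528.27 -172.14  198.27] [-3.14  0.    1.18] 15.425
scene arm top [88.09 87.35 87.26 87.39 88.15 86.93 86.8  87.05] slope -0.024445838016904056
side arm top [88.24 88.66 88.41 88.74 88.1  87.37 87.11 86.2 ] slope -0.06142128480608444
```

Request:
jog_arm(motion=[[0, 0, 3, 0, 0, 0.3, 7], [0, 0, 3, 0, 0, 0, 7]])

```text
t: 15.78
eef_pos: [528.3, -172.1, 198.1]
tcp_rot: [-3.14, 0.001, 1.074]
ft_force: [-3.2, -3.5, -2.0]
opening: 0.126
grip_force: 31.3
```

```bash
cat > q.py <<'E'
from h import *
np.set_printoptions(precision=3,suppress=True)
s=env.state(); print('F',s['ft_force'],'M',s['moment'],'tau6 %.3f'%s['tau'][5],'j6 %.3f'%s['joints'][5],'pos',s['eef_pos'],s['t'])
E
python3 q.py
```

```text
F [-3.221 -3.533 -2.029] M [-0.684  0.923  0.19 ] tau6 -0.509 j6 0.064 pos [ 528.272 -172.114  198.117] 15.775
```

Request:
jog_arm(motion=[[0, 0, 3, 0, 0, 0.1, 7], [0, 0, 3, 0, 0, 0, 7]])

```text
t: 16.02
eef_pos: [528.3, -172.1, 198.0]
tcp_rot: [-3.14, 0.001, 0.969]
ft_force: [-3.7, -3.8, -2.8]
opening: 0.123
grip_force: 32.4
```

```bash
python3 q.py
```

```text
F [-3.75  -3.807 -2.83 ] M [-0.661  0.914  0.229] tau6 -0.492 j6 0.169 pos [ 528.258 -172.087  198.007] 16.025
```

Request:
jog_arm(motion=[[0, 0, 3, 0, 0, 0.1, 7], [0, 0, 3, 0, 0, 0, 7]])

```text
t: 16.27
eef_pos: [528.2, -172.0, 197.9]
tcp_rot: [-3.14, 0.001, 0.864]
ft_force: [-4.0, -3.1, -2.5]
opening: 0.123
grip_force: 32.0
```

```bash
python3 q.py; python3 m.py
```

```text
F [-3.954 -3.098 -2.492] M [-0.562  0.889  0.201] tau6 -0.486 j6 0.273 pos [ 528.205 -172.03   197.858] 16.275
F [-3.95 -3.1  -2.49] M [-0.56  0.89  0.2 ] j6 0.273346730460071 pos [ 528.2  -172.03  197.86] [-3.14  0.    0.86] 16.275
scene arm top [88.08 87.71 87.79 87.48 87.76 87.32 87.32 86.67] slope -0.030903854716085703
side arm top [88.93 88.56 88.47 88.39 87.88 87.38 87.27 87.91] slope -0.04121356954080948
```

Tilt has levelled off at about 0.04 and the handle is now sinking, so it is bound. From angle and handle drop I estimate about 15 N. I'll tighten a bit more and watch the torque.

Request:
jog_arm(motion=[[0, 0, 3, 0.2, 0.1, 0.2, 7], [0, 0, 3, 0, 0, 0.2, 7]])

```text
t: 16.62
eef_pos: [528.4, -171.9, 197.6]
tcp_rot: [-3.14, 0.001, 0.759]
ft_force: [-7.0, -2.4, 0.8]
opening: 0.122
grip_force: 32.1
```

```bash
python3 q.py
```

```text
F [-6.96  -2.398  0.772] M [-0.538  1.428  0.25 ] tau6 -0.496 j6 0.378 pos [ 528.358 -171.9    197.627] 16.625
```

Request:
jog_arm(motion=[[0, 0, 3, 0, 0, 0.2, 7], [0, 0, 3, 0, 0, 0.2, 7]])

```text
t: 16.88
eef_pos: [528.3, -171.9, 197.4]
tcp_rot: [-3.14, 0.001, 0.655]
ft_force: [-6.5, -1.7, 1.8]
opening: 0.124
grip_force: 32.3
```

```bash
python3 q.py; python3 m.py
```

```text
F [-6.533 -1.676  1.831] M [-0.402  1.393  0.257] tau6 -0.484 j6 0.483 pos [ 528.324 -171.873  197.374] 16.875
F [-6.53 -1.68  1.83] M [-0.4   1.39  0.26] j6 0.4831220327365388 pos [ 528.32 -171.87  197.37] [-3.14  0.    0.65] 16.875
scene arm top [88.55 87.83 88.46 87.46 88.04 87.45 87.36 86.82] slope -0.04030991568496194
side arm top [88.35 89.13 88.52 88.94 88.73 88.29 87.83 88.09] slope -0.021891102735855664
```

The torque cue (0.25 N m) runs ahead of the angle and drop cues (about 20–26 N). I'll let go and check handle height against the bar top with the camera.

Request:
jog_arm(motion=[[0, 0, 0, 0, 0, 0, 14], [0, 0, 0, 0, 0, 0, 24], [0, 0, 0, 0, 0, 0, 34], [0, 0, 0, 0, 0, -15, 40], [0, 0, 0, 0, 0, -25, 50], [0, 0, 0, 0, 0, -30, 50], [0, 0, 0, 0, 0, -15, 50], [0, 0, 0, 0, 0, 0, 50]])

```text
t: 17.98
eef_pos: [529.1, -172.1, 283.5]
tcp_rot: [3.14, -0.001, 0.653]
ft_force: [-1.0, -0.2, -0.5]
opening: 0.526
grip_force: 0.0
```

```bash
python3 look.py; cat > n.py <<'E'
from h import *
np.set_printoptions(precision=2,suppress=True)
ax=np.array([np.cos(-.2),np.sin(-.2)])
for c in ['scene','side','wrist','wrist']:
    r=snap(c); X=cloud(r,c=='wrist').reshape(-1,3); lx=(X[:,:2]-[606,-186])@ax; ly=(X[:,:2]-[606,-186])@[-ax[1],ax[0]]
    k=(np.abs(lx)<4)&(np.abs(ly)<6)&(X[:,2]>136)&(X[:,2]<145); bar=np.median(X[k][:,2])
    k=(np.abs(lx+78)<30)&(np.abs(ly)<30)&(X[:,2]>128)&(X[:,2]<137); Y=X[k]; lxx=lx[k]; lyy=ly[k]
    A=np.c_[lxx+78,lyy,np.ones(len(lxx))]; w=np.ones(len(lxx),bool)
    for _ in range(8):
        p=np.linalg.lstsq(A[w],Y[w,2],rcond=None)[0]; w=np.abs(A@p-Y[:,2])<0.8
    k2=(lx>-62)&(lx<-22)&(np.abs(ly)<5)&(X[:,2]>80)&(X[:,2]<92); B=np.c_[lx[k2],ly[k2],np.ones(k2.sum())];w2=np.ones(k2.sum(),bool)
    q=[0]*3
    if k2.sum()>20:
        for _ in range(8):
            q=np.linalg.lstsq(B[w2],X[k2][w2,2],rcond=None)[0]; w2=np.abs(B@q-X[k2][:,2])<1.0
    b=(np.abs(lx)<60)&(np.abs(ly)>20)&(np.abs(ly)<30)&(np.abs(X[:,2]-20)<5)
    print(c,'bar',bar,'handle plane',p,w.sum(),'ctr',lxx.mean(),'arm',np.array(q),w2.sum(),'plate',np.median(X[b][:,2]))
E
python3 n.py; python3 -c "
from h import *
r=snap('side','s9.png');q=snap('scene','sc9.png')
a=q['color'][225:325,275:375,::-1]; b=r['color'][215:315,290:390,::-1]
cv2.imwrite('pics/f1.png',np.hstack([cv2.resize(i,(400,400),interpolation=cv2.INTER_CUBIC) for i in (a,b)]))"
```

```text
F [-0.99 -0.25 -0.47] M [ 0.   -0.03  0.01] j [-0.43  0.4   1.74 -0.    1.    0.49] pos [ 529.15 -172.08  283.48] [ 3.14 -0.    0.65] 17.975
handle 895 ((529.99169921875, -170.57077026367188), (42.446022033691406, 11.567123413085938), 39.65217971801758) top z [129.92 130.68 131.25]
arm 529 z med 86.92974772723011 slope -0.04842988947388648 mean ly 0.08687517817078864
sleeve 154 z med 99.61940303746087 slope -0.001251946023146325 mean ly 0.008350523557252304
sleeve2 83 z med 98.46602239235875 slope 0.12204520413075988 mean ly 3.717736295503901
scene bar 140.30983847363666 handle plane [ -0.01  -0.01 129.68] 44 ctr -80.91108689439123 arm [-0.07 -0.07 83.7 ] 30 plate 20.05070697703627
side bar 140.44528978189953 handle plane [  0.04  -0.1  129.93] 54 ctr -77.28647699258357 arm [-0.02 -0.37 86.03] 39 plate 20.444369217102405
wrist bar 139.73531859368967 handle plane [ -0.03  -0.01 130.  ] 500 ctr -77.4301824157322 arm [-0.05 -0.02 84.99] 542 plate 20.009542542819133
wrist bar 139.8042362784098 handle plane [ -0.06   0.01 130.05] 489 ctr -77.49699404269087 arm [-0.05 -0.   84.86] 533 plate 20.00669761437632
```

View pics/f1.png

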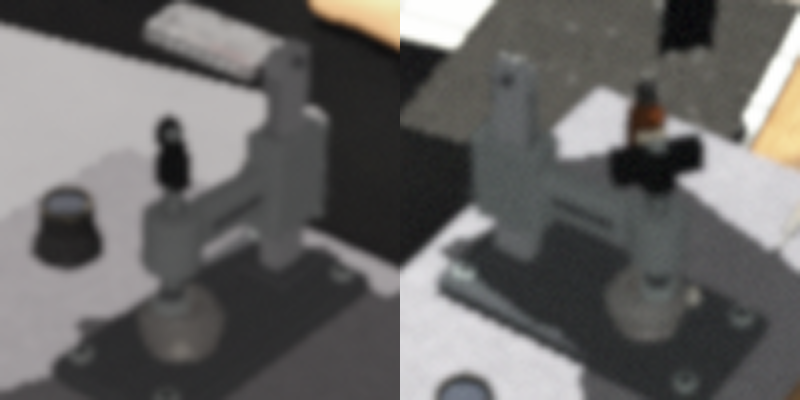

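Clamped and clear:
- **Force:** the handle has dropped about 2.2 mm. The 6.1 mm of screw feed less about 3.8 mm of jaw rise also leaves about 2.3 mm of spring, so both give roughly 27 N.
- **Tilt:** about 0.048 rad, within the expected range.
- **Surroundings:** the pictures show the holder, loupe, bottle and tool in place.

I'll hand it in.

```bash
python3 -c "
from cell import env
print(env.job_done())"
```

```text
the job is handed in; nothing more can be done
None
```

The case holder is clamped where it stands at an estimated 27 N (the torque reading alone suggested up to about 40 N), with the jaw tilted about 0.05 rad and bound, the gripper clear of everything, and the job handed in at about 18 s; no verdict was returned.

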